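# Sort the tagged reagent cartridges and prime the dock

### The arm

A 6-joint arm with a two-finger parallel gripper is mounted at the origin on the work surface. World frame = base frame: x ahead of the robot, y to its left, z up, the work surface at z = 0. Lengths are in mm, angles in degrees, forces in N, time in s.
With the tool pointing down it reaches from about 300 to 850 mm from the base axis. Payload 4.2 kg.
Tool frame: the origin (TCP) lies midway between the tips of the shut fingers; the grasp point (between the pads) lies 19 mm behind it; z points along the fingers, y is the line along which they close (so a half turn about z gives the same grasp; the last joint's range is limited). The gripper opens to 91 mm and grips with 3 to 60 N. Pads are 32 mm wide; open, the fingers measure 118 mm over their backs; the gripper's body (76 mm by 178 mm) begins 60 mm behind the grasp point.
Start: joints at [-68.698, 18.312, 89.639, -0, 72.044, -1.146], TCP at [219.57, -531.444, 213.976] pointing down, gripper open.
Joint ranges: [-177.97, 177.97], [-48.28, 115.42], [12.27, 149.76], [-77.06, 257.06], [2.81, 150.46], [-146.56, 146.56]. Speed limits (degrees/s): [147.25, 147.25, 180, 180, 180, 180].

### API

Orientations are given as [roll, pitch, yaw] about the fixed x, y, z axes, in that order (R = Rz(yaw) Ry(pitch) Rx(roll)).
In Python, from workcell import state, grab_frame, camera_model, workorder gives the robot as it stands.
- The arm moves only by the tool carry_out, never from a script. Its argument "commands" is a list of rows, each a list of 7 numbers: the turn, a rotation vector about the tool's x, y, z in degrees, then the shift along the tool's x, y, z in mm, then the opening, from -1 (shut) to 1 (fully open). In form: [[ax, ay, az, dx, dy, dz, hand], ...]. A call has 1 to 20 rows; each row is the pose to reach, as a shift and turn from the pose commanded when the call began, along the tool's axes at that moment; what a row does not reach only later rows make up. A row lasts 1/10 s, in which the tool goes at most 50 mm and 8.59 degrees, less where a joint would pass 70% of its speed; a pose out of reach is approached as far as the arm can. A call with a gripper value outside its range is refused whole. The fingers move at their own pace and stop on an object; "force" is the grip in N (left out, the last holds). Time passes only in rows, so rows that repeat a pose let the fingers close. It gives the time, the measured TCP pose, the force, the opening and the grip force at its end, in the units of the state.
- state(): the state, without advancing time (a new reading comes with each control period).
- grab_frame(name): name is "side" or "top" or "wrist"; returns the picture (384x512x3 uint8, red, green, blue); there is no depth.
- camera_model(name): a dict with "fx", "fy", "cx", "cy" (pixels), "dist" ([k1, k2, p1, p2, k3] as OpenCV has them; the pictures are not rectified), "origin" and "rotation" of the camera in the world; the wrist camera has in their place "mount" (4x4, takes a point from camera to tool coordinates, whose origin is the TCP and whose axes are the flange's). Camera axes: x right, y up, looking along -z (the intrinsics and any distortion apply to the point x, -y, -z); pixel columns grow to the right and rows downward; lengths in mm; the calibration is good to about 2 mm. A picture is of the moment at which its call begins: read the wrist's pose just before it. camera_model takes no time and is no camera call.
- workorder.job_done(): hands the job in; it is judged then, once.
The state is a dict: "time_s": time; "qpos": joint angles; "qvel": joint speeds; "effort": joint torques, N m; "ee_pos": TCP position; "ee_rot": TCP orientation; "force": force on the tool from outside, world axes, zero at the start; "torque": the same for the moment, N m; "gripper_width": finger opening in mm; "gripper_force": force on a finger pad.
Only numpy, scipy, OpenCV 4.12 (cv2) and the standard library are available. Lean on these libraries where they do the work, as an engineer would, in place of code of your own. Each camera call takes 0.05 s, during which the arm holds its last target. There are 200 camera calls.

### The job

Sort the three reagent cartridges by the white tag on top: the two with a round tag have passed, so lay one in each pocket of the two-pocket priming dock, and the one with a narrow bar tag is rejected, so lay it in the single pocket of the steel reject tray, each flat on the pocket floor, tag up, and set down rather than dropped. Then, with all three sorted, pull the dock's sprung yoke lever down to its stop and ease it slowly back up to its rest without letting it spring back. Leave the bottle, the jar and the slide box where they are.

Things in the scene. Friction and masses are not known exactly. Their poses are not given: they have to be found in the camera images.
- cartridge_a: reagent cartridge, a dark blue box 80 x 40 x 40 mm (x, y, z), 80 to 170 g, with a white round tag 32 mm across (passed) on its top face; origin at the centre of its underside, x along its 80 mm length, z up
- cartridge_b: reagent cartridge, a dark blue box 80 x 40 x 40 mm (x, y, z), 80 to 170 g, with a white round tag 32 mm across (passed) on its top face; origin at the centre of its underside, x along its 80 mm length, z up
- cartridge_c: reagent cartridge, a dark blue box 80 x 40 x 40 mm (x, y, z), 80 to 170 g, with a white narrow bar tag 64 x 10 mm along its length (rejected) on its top face; origin at the centre of its underside, x along its 80 mm length, z up
- dock: priming dock, fixed: aluminium plate 12 mm thick with two dark-rimmed pockets side by side (block 112 x 170 mm, x and y) and behind them, on its +x side, a lever section that reaches to x = 213 mm; two posts 76 mm high at x = 185, y = +-53 mm carry the lever. Origin on the table under the middle between the pockets; x points from the pockets to the lever, away from the robot, z up
- dock_pocket1 (a point): centre of the floor of the dock's pocket at y = -45 mm of the dock: 92 (x) x 52 (y) mm inside, floor 12 mm above the table, rim 10 mm high and 7 mm thick (rim top 22 mm above the table); x along its length, z up. A cartridge's origin comes here; either way round will do
- dock_pocket2 (a point): centre of the floor of the dock's pocket at y = +45 mm of the dock: 92 (x) x 52 (y) mm inside, floor 12 mm above the table, rim 10 mm high and 7 mm thick (rim top 22 mm above the table); x along its length, z up. A cartridge's origin comes here; either way round will do
- reject_tray: reject tray, fixed: steel plate 150 x 120 x 12 mm with a single pocket in its middle and no lever; origin on the table under its centre, x along the pocket's length
- reject_pocket (a point): centre of the floor of the reject tray's pocket: 92 (x) x 52 (y) mm inside, floor 12 mm above the table, rim 10 mm high and 7 mm thick (rim top 22 mm above the table); x along its length, z up. A cartridge's origin comes here; either way round will do
- lever_bar (a point): middle of the black grip bar of the lever: a round bar 16 mm thick, along the dock's y, 84 mm between the two thin side arms of the yoke; it can be pinched from above with the fingers closing along the dock's x, or pushed down from above. At rest it is 98 mm from the dock's origin along the dock's x and 110 mm above the table; fully down it is at 85 mm and 52 mm above the table
- lever_hinge (a point): middle of the lever's hinge axis (along the dock's y), 60 mm above the table and 185 mm from the dock's origin along its x; the grip bar swings about it at 100 mm radius
- dock_lever (a joint): angle of the lever: 0 at rest (arms pointing 30 degrees up, to the dock's -x), grows as the bar is pulled down, stop at 0.6 rad. A return spring and a damper: about 2.5 N at the bar to start, 10 N fully down; let go it springs back at up to 3 rad/s
- reagent_bottle: bystander: amber bottle 56 mm across, 90 mm high, beyond the work; origin under its centre
- specimen_jar: bystander: clear jar 50 mm across, 60 mm high, white cap, beyond the work; origin under its centre
- slide_box: bystander: grey closed box 85 x 100 x 35 mm, at the right; origin under its centre

How it is judged (in metres and radians):
On the way, in this order (a step that is already met when the one before it is completed fails the run):
1. both round-tag cartridges lie in the dock's pockets and the bar-tag cartridge in the reject pocket, all let go ((((x of cartridge_a in the frame of dock_pocket1 between -0.009 and 0.009 m and y of cartridge_a in the frame of dock_pocket1 between -0.009 and 0.009 m and z of cartridge_a in the frame of dock_pocket1 below 0.004 m and angle between cartridge_a's own z axis and vertical below 0.1 rad) and (x of cartridge_b in the frame of dock_pocket2 between -0.009 and 0.009 m and y of cartridge_b in the frame of dock_pocket2 between -0.009 and 0.009 m and z of cartridge_b in the frame of dock_pocket2 below 0.004 m and angle between cartridge_b's own z axis and vertical below 0.1 rad)) or ((x of cartridge_a in the frame of dock_pocket2 between -0.009 and 0.009 m and y of cartridge_a in the frame of dock_pocket2 between -0.009 and 0.009 m and z of cartridge_a in the frame of dock_pocket2 below 0.004 m and angle between cartridge_a's own z axis and vertical below 0.1 rad) and (x of cartridge_b in the frame of dock_pocket1 between -0.009 and 0.009 m and y of cartridge_b in the frame of dock_pocket1 between -0.009 and 0.009 m and z of cartridge_b in the frame of dock_pocket1 below 0.004 m and angle between cartridge_b's own z axis and vertical below 0.1 rad))) and x of cartridge_c in the frame of reject_pocket between -0.009 and 0.009 m and y of cartridge_c in the frame of reject_pocket between -0.009 and 0.009 m and z of cartridge_c in the frame of reject_pocket below 0.004 m and angle between cartridge_c's own z axis and vertical below 0.1 rad and linear speed of each of cartridge_a, cartridge_b, cartridge_c below 0.02 m/s and contact force between the fingers and cartridge_a below 0.1 N and contact force between the fingers and cartridge_b below 0.1 N and contact force between the fingers and cartridge_c below 0.1 N), for 0.2 s.
2. the lever is pulled down to its stop (beyond 0.54 of 0.6 rad) (value of joint dock_lever above 0.54 rad), for 0.1 s.
3. the lever is back up at rest (below 0.05 rad) (value of joint dock_lever below 0.05 rad), for 0.2 s.
At the end, for the whole second after the job is handed in: Each round-tag cartridge lies in its own dock pocket, the bar-tag one in the reject pocket: flat on the floor (4 mm), within 9 mm of the pocket centre in x and y, tag up (0.1 rad), released, still; after a full stroke the lever is back at rest (below 0.05 rad) (all of step 1 and value of joint dock_lever below 0.05 rad); the robot touches nothing.
It fails at once if a cartridge is dropped or thrown: it moves faster than 0.6 m/s (a fall of about 18 mm) out of the fingers ((linear speed of cartridge_a above 0.6 m/s and contact force between the fingers and cartridge_a below 0.05 N) or (linear speed of cartridge_b above 0.6 m/s and contact force between the fingers and cartridge_b below 0.05 N) or (linear speed of cartridge_c above 0.6 m/s and contact force between the fingers and cartridge_c below 0.05 N)).
It fails at once if the lever springs back: it rises faster than 1.5 rad/s (velocity of joint dock_lever below -1.5 rad/s).
It fails at once if the bottle, jar or slide box is moved by more than 20 mm (distance of any of reagent_bottle, specimen_jar, slide_box from where it was at the start of the episode above 0.02 m).
It also fails if it takes over 72 s, if anything falls off the work surface, if the arm or the gripper's body presses on something with over 40 N, if the wrist force passes 120 N, or if a joint passes its speed limit or range.

## Working session

There is one attempt and no reset: what is moved stays moved. The work goes in short steps, Python scripts to look and compute and a tool call to move; the robot and the scene stay as the last step left them, time stands still between calls to the robot, and variables do not carry over. Pictures are saved under pics/ and viewed, at most 10 in all, crops included, and the job is handed in when it is done.

Besides the shell and the picture viewer there is one more tool, called after "Request:" as a command line: name --pt "numbers of a row" for each row, then --argument value for the rest. carry_out: Moves the arm, as the interface text tells. Its arguments: {"type":"object","properties":{"commands":{"type":"array"},"force":{"type":"number"}},"required":["commands"]}

```bash
ls; mkdir -p pics
python3 - <<'E'
from workcell import state, grab_frame, camera_model
import cv2
s=state(); print(s)
for n in("top","side"):
    cv2.imwrite(f"pics/{n}0.png",cv2.cvtColor(grab_frame(n),cv2.COLOR_RGB2BGR)); print(n,camera_model(n))
print(camera_model("wrist"))
E
```

```text
pics
{'time_s': 0.0, 'qpos': array([-6.86976804e+01,  1.83538440e+01,  8.97067127e+01, -1.34647318e-03,
        7.20437804e+01, -1.14493464e+00]), 'qvel': array([-1.02817898e-01,  8.73811957e-05, -2.46675900e-02,  4.05936700e-02,
        3.56786355e-02, -6.36073855e-02]), 'effort': array([ 8.92149146e-04, -4.12455654e+01, -2.31969452e+01,  7.25299213e-02,
        4.55789943e-02, -1.59571737e-04]), 'ee_pos': array([ 219.37283994, -530.96035199,  213.09612316]), 'ee_rot': array([-1.79895658e+02, -8.04940516e-04,  2.24476698e+01]), 'force': array([-0.46312056,  0.28233225,  0.46515852]), 'torque': array([ 0.00156748,  0.04540726, -0.0244835 ]), 'gripper_force': 0.0, 'gripper_width': 90.70195074749178}
top {'fx': 372.13718890262095, 'fy': 372.13718890262095, 'cx': 255.5738185583131, 'cy': 188.951824442341, 'dist': array([-0.09565667,  0.        ,  0.        ,  0.        ,  0.        ]), 'origin': array([ 437.61511538, -105.57673502, 1285.52005499]), 'rotation': array([  8.15026799,   0.71266805, -90.78087729])}
side {'fx': 464.9357678824054, 'fy': 464.9357678824054, 'cx': 261.37526389729044, 'cy': 186.0343380744069, 'dist': array([-0.0418312,  0.       ,  0.       ,  0.       ,  0.       ]), 'origin': array([-67.99830023, 918.23490964, 975.19633186]), 'rotation': array([  54.76102561,   -0.31158727, -145.88187116])}
{'fx': 282.2310019630721, 'fy': 282.2310019630721, 'cx': 260.27638827797256, 'cy': 191.7422381024977, 'dist': array([0.00237556, 0.        , 0.        , 0.        , 0.        ]), 'mount': array([[ 1.12924079e-03,  9.59224225e-01,  2.82643966e-01,
         8.06676396e+01],
       [ 9.99999360e-01, -1.10449793e-03, -2.46879136e-04,
        -9.85280909e-02],
       [ 7.53672283e-05,  2.82644064e-01, -9.59224858e-01,
        -1.69866863e+02],
       [ 0.00000000e+00,  0.00000000e+00,  0.00000000e+00,
         1.00000000e+00]])}
```

View pics/top0.png

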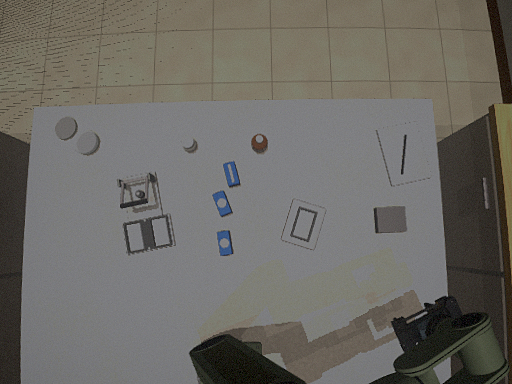

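View pics/side0.png

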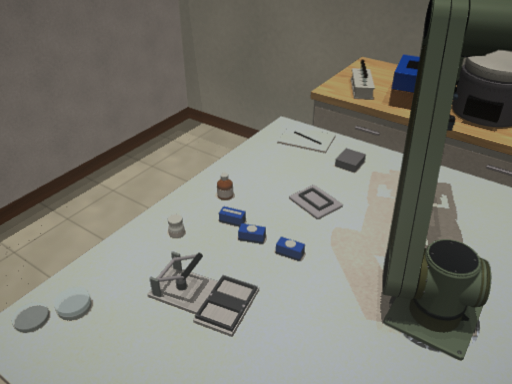

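The top view shows the dock's pockets around (148,235), the lever at (138,190) and the reject tray at (304,224). The bar-tag cartridge is at (232,174), with the round-tag ones at (222,204) and (224,243). The side view agrees with this.

```bash
cat > h.py <<'E'
import numpy as np, cv2
from scipy.spatial.transform import Rotation as R
from workcell import state, grab_frame, camera_model
def cam(n,s=None):
    m=camera_model(n); K=np.array([[m['fx'],0,m['cx']],[0,m['fy'],m['cy']],[0,0,1]])
    if n=='wrist':
        M=m['mount']; Rt=R.from_euler('xyz',s['ee_rot'],degrees=True).as_matrix()
        return K,m['dist'],Rt@M[:3,:3],s['ee_pos']+Rt@M[:3,3]
    return K,m['dist'],R.from_euler('xyz',m['rotation'],degrees=True).as_matrix(),np.array(m['origin'])
def cast(c,px,z):
    K,d,Rm,o=c; p=cv2.undistortPoints(np.array(px,float).reshape(-1,1,2),K,d).reshape(-1,2)
    v=np.c_[p[:,0],-p[:,1],-np.ones(len(p))]@Rm.T
    return o+v*((z-o[2])/v[:,2])[:,None]
def snap(n,name):
    s=state(); im=grab_frame(n); cv2.imwrite(f'pics/{name}.png',im[:,:,::-1]); return im,cam(n,s),s
def rect(pts):  # centre, long, short, yaw of long side
    (c,(w,h),a)=cv2.minAreaRect(np.array(pts,np.float32)[:,:2])
    if w<h: w,h,a=h,w,a+90
    return np.round([*c,w,h,(a+90)%180-90],1)
def comps(mask,amin):
    cs,_=cv2.findContours(mask.astype(np.uint8),cv2.RETR_CCOMP,cv2.CHAIN_APPROX_NONE)
    return [c.reshape(-1,2) for c in cs if cv2.contourArea(c)>amin]
E
python3 - <<'E'
from h import *
im=cv2.imread('pics/top0.png')[:,:,::-1].astype(int); c=cam('top')
r,g,b=im[...,0],im[...,1],im[...,2]
print('blue')
for k in comps((b>r+50),60): print(k.mean(0),rect(cast(c,k,40)),rect(cast(c,k,20)))
print('dark')
dk=(im.max(2)<95)
for k in comps(dk,60):
    if 110<k[:,1].mean()<265 and k[:,0].mean()<420 and k[:,0].min()>90: print(k.mean(0).round(),rect(cast(c,k,22)))
print('white')
for k in comps((im.min(2)>150)&(cv2.dilate((b>r+50).astype(np.uint8),np.ones((3,3)))>0)|((im.min(2)>190)),10):
    if k[:,1].min()>150 and 210<k[:,0].mean()<245: print(k.mean(0),rect(cast(c,k,40)))
crop=cv2.imread('pics/top0.png')[150:270,100:340]; cv2.imwrite('pics/crop0.png',cv2.resize(crop,None,fx=3.3,fy=3.3,interpolation=2))
E
```

```text
blueTraceback (most recent call last):
  File "<stdin>", line 5, in <module>
  File "h.py", line 17, in rect
    (c,(w,h),a)=cv2.minAreaRect(np.array(pts,np.float32)[:,:2])
                ~~~~~~~~~~~~~~~^^^^^^^^^^^^^^^^^^^^^^^^^^^^^^^^
cv2.error: OpenCV(4.12.0) /io/opencv/modules/imgproc/src/convhull.cpp:143: error: (-215:Assertion failed) total >= 0 && (depth == CV_32F || depth == CV_32S) in function 'convexHull'
```

```bash
sed -i 's/np.array(pts,np.float32)\[:,:2\]/np.ascontiguousarray(pts[:,:2],np.float32)/' h.py
python3 - <<'E'
from h import *
im=cv2.imread('pics/top0.png')[:,:,::-1].astype(int); c=cam('top')
r,g,b=im[...,0],im[...,1],im[...,2]
print('blue')
for k in comps((b>r+50),60): print(k.mean(0),rect(cast(c,k,40)),rect(cast(c,k,20)))
print('dark')
dk=(im.max(2)<95)
for k in comps(dk,60):
    if 110<k[:,1].mean()<265 and k[:,0].mean()<420 and k[:,0].min()>90: print(k.mean(0).round(),rect(cast(c,k,22)))
crop=cv2.imread('pics/top0.png')[150:270,100:340]; cv2.imwrite('pics/crop0.png',cv2.resize(crop,None,fx=3.3,fy=3.3,interpolation=2))
E
```

```text
blue
[224.24444444 242.73333333] [437.8  15.1  76.7  37.6   8.7] [437.8  17.   77.9  38.2   8.7]
[221.56666667 202.95      ] [570.4  22.8  78.5  37.6  21.5] [572.5  24.8  79.8  38.2  21.5]
[221.13333333 202.56666667] [571.9  24.7  36.2  35.7  44.4] [574.   26.7  36.7  36.2  44.4]
[230.93333333 173.35      ] [672.   -8.9  78.8  37.4  14.4] [675.7  -7.4  80.1  38.   14.4]
[230.79545455 173.        ] [672.4  -8.7  72.4  18.2  13.6] [676.1  -7.1  73.6  18.5  13.6]
dark
[303. 224.] [ 497.2 -252.8  105.8   67.   -18.6]
[303. 224.] [ 497.1 -252.4   97.9   57.4  -18.1]
[386. 219.] [ 507.5 -549.7  109.2   88.9  -88.8]
[149. 233.] [483.6 284.7 162.1 144.7 -78.3]
[135. 237.] [460.7 322.7  96.9  54.8  10.7]
[160. 231.] [477.8 235.1  97.9  54.6  10.5]
[143. 193.] [609.9 314.8 143.8 125.2 -78.8]
[126. 196.] [602.3 353.5  52.7  35.1  -2.8]
[259. 142.] [ 781.  -106.5   64.9   56.    -1.1]
```

View pics/crop0.png

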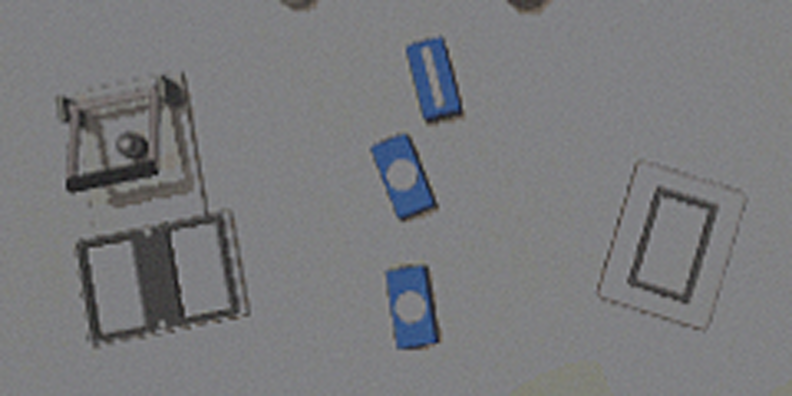

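The crop confirms it. The bar-tag cartridge is at the top, with two round-tag ones below. The dock is at left with its lever away from the robot, and the tray is at right. Next I'll survey from close by, starting over the tray.

```bash
cat >> h.py <<'E'
def go(*targets):  # each x,y,z,yaw -> row in the tool axes, from the present pose
    s=state(); R0=R.from_euler('xyz',s['ee_rot'],degrees=True); p=s['ee_pos']
    for x,y,z,yaw in targets:
        Rt=R.from_euler('xyz',[180,0,yaw],degrees=True)
        print('row',np.round((R0.inv()*Rt).as_rotvec(degrees=True),2),np.round(R0.inv().apply(np.array([x,y,z])-p),1))
    print('t',s['time_s'],s['ee_pos'].round(1),s['ee_rot'].round(2),s['force'].round(1),s['gripper_width'],s['gripper_force'])
E
python3 -c "
from h import *
go((500,-252,230,-18),(560,0,230,14))"
```

```text
row [-9.000e-02  3.000e-02  4.045e+01] [ 365.9 -150.7  -16.6]
row [-0.09  0.01  8.45] [ 517.6 -360.7  -16.2]
t 0.1 [ 219.4 -531.   213.2] [-179.91   -0.     22.45] [-0.4  0.  -0.8] 91.08447971667913 0.0
```

Request:
carry_out --pt "0 0 40.5 366 -151 -17 1" --pt "0 0 40.5 366 -151 -17 1" --pt "0 0 40.5 366 -151 -17 1" --pt "0 0 40.5 366 -151 -17 1" --pt "0 0 40.5 366 -151 -17 1" --pt "0 0 40.5 366 -151 -17 1" --pt "0 0 40.5 366 -151 -17 1" --pt "0 0 40.5 366 -151 -17 1" --pt "0 0 40.5 366 -151 -17 1" --pt "0 0 40.5 366 -151 -17 1" --pt "0 0 40.5 366 -151 -17 1" --pt "0 0 40.5 366 -151 -17 1" --pt "0 0 40.5 366 -151 -17 1"

```text
time_s: 1.4
ee_pos: [499.2, -253.3, 230.9]
ee_rot: [180.0, 0.0, -18.2]
force: [-0.3, 0.4, 0.3]
gripper_width: 91.0
gripper_force: 0.0
```

```bash
cat >> h.py <<'E'
def pockets(im,c):
    out=[]
    for th in (80,95,110):
        for k in comps(im.max(2)<th,400):
            for z in (22,):
                q=rect(cast(c,k,z))
                if 80<q[2]<125 and 40<q[3]<80: print(th,k.mean(0).round(),q)
E
python3 -c "
from h import *
im,c,s=snap('wrist','w1'); pockets(im,c)
go((560,0,230,14))"
```

```text
80 [ 66. 181.] [569.    4.8  86.1  52.4  -0.7]
80 [261. 185.] [ 485.  -248.9   81.5   66.2  -18.5]
80 [ 49. 103.] [667.8 -26.5  89.7  53.5 -10. ]
95 [ 65. 181.] [5.693e+02 5.000e+00 8.690e+01 5.330e+01 1.000e-01]
95 [263. 166.] [ 498.  -253.5   90.7   53.4  -18.1]
95 [ 48. 103.] [667.8 -26.2  89.6  55.5 -10.7]
110 [ 65. 181.] [568.4   5.4  88.3  56.1  -2.2]
110 [262. 165.] [ 498.1 -253.6   87.9   53.3  -18.1]
110 [ 48. 103.] [667.5 -26.2  89.3  57.  -11.5]
row [ 1.000e-02  1.000e-02 -3.216e+01] [ -21.3 -259.5    0.9]
t 1.45 [ 499.3 -253.2  231. ] [ 1.7998e+02  1.0000e-02 -1.8160e+01] [-1.   0.6 -0.2] 90.94311823871749 0.0
```

View pics/w1.png

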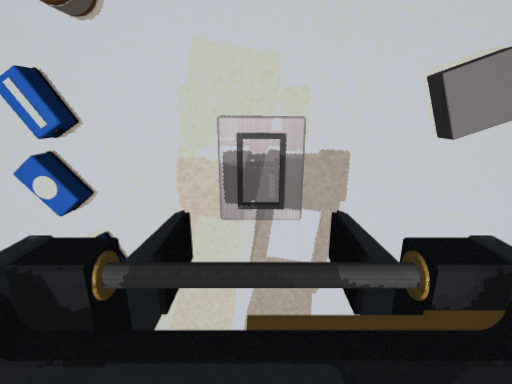

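The reject pocket is centred at pixel (262,166), with the rim clearly seen, and the bar-tag cartridge is at the upper left. Now the cartridges.

```bash
python3 -c "
from h import *
go((490,5,230,14))"
```

```text
row [ 1.000e-02  1.000e-02 -3.216e+01] [ -89.3 -242.4    0.9]
t 1.45 [ 499.3 -253.2  231. ] [ 1.7998e+02  1.0000e-02 -1.8160e+01] [-1.   0.6 -0.2] 90.94311823871749 0.0
```

Request:
carry_out --pt "0 0 -32 -89 -242 1 1" --pt "0 0 -32 -89 -242 1 1" --pt "0 0 -32 -89 -242 1 1" --pt "0 0 -32 -89 -242 1 1" --pt "0 0 -32 -89 -242 1 1" --pt "0 0 -32 -89 -242 1 1" --pt "0 0 -32 -89 -242 1 1" --pt "0 0 -32 -89 -242 1 1" --pt "0 0 -32 -89 -242 1 1"

```text
time_s: 2.35
ee_pos: [490.7, 3.9, 229.9]
ee_rot: [180.0, 0.0, 13.8]
force: [-0.3, -0.6, -0.0]
gripper_width: 91.4
gripper_force: 0.0
```

```bash
cat >> h.py <<'E'
def carts(im,c):
    h=cv2.cvtColor(im,cv2.COLOR_RGB2HSV); blue=(h[...,0]>100)&(h[...,0]<130)&(h[...,1]>120)
    for k in comps(blue,200):
        print('blue',k.mean(0).round(),rect(cast(c,k,40)))
E
python3 -c "
from h import *
im,c,s=snap('wrist','w2'); carts(im,c)
go((440,280,230,11))"
```

```text
blue [242. 205.] [440.7  16.8  85.4  38.2   9. ]
blue [242. 209.] [436.   15.5  34.5  33.9  57.1]
blue [259. 107.] [569.6  24.5  79.2  38.3  21.4]
blue [259. 108.] [569.8  24.4  34.1  33.9  59.5]
blue [307.  32.] [660.7  -7.9  67.3  41.5  14. ]
row [0.03 0.01 2.8 ] [ 1.660e+01 -2.802e+02 -2.000e-01]
t 2.4 [490.7   3.9 229.9] [1.7997e+02 1.0000e-02 1.3800e+01] [0.3 0.2 0.7] 91.4012347442586 0.0
```

View pics/w2.png

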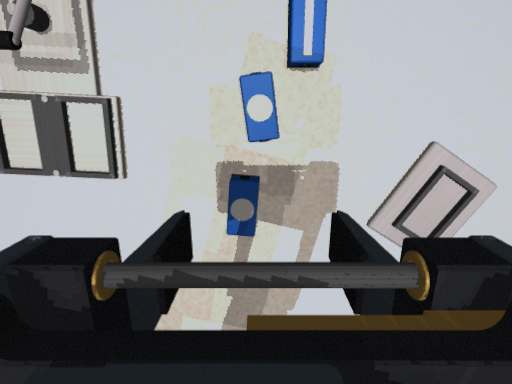

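Seen at the pixel positions: the round-tag cartridges have tags at (242,209) and (259,108), the bar cartridge is at (307,32), and the dock is at left. I'll pick the near round one.

```bash
python3 -c "
from h import *
go((436.5,15.3,110,9),(436.5,15.3,15,9))"
```

```text
row [0.03 0.01 4.8 ] [-49.9 -24.1 119.9]
row [0.03 0.01 4.8 ] [-49.9 -24.1 214.9]
t 2.4 [490.7   3.9 229.9] [1.7997e+02 1.0000e-02 1.3800e+01] [0.3 0.2 0.7] 91.4012347442586 0.0
```

Request:
carry_out --pt "0 0 4.8 -50 -24 120 1" --pt "0 0 4.8 -50 -24 120 1" --pt "0 0 4.8 -50 -24 120 1" --pt "0 0 4.8 -50 -24 150 1" --pt "0 0 4.8 -50 -24 180 1" --pt "0 0 4.8 -50 -24 200 1" --pt "0 0 4.8 -50 -24 210 1" --pt "0 0 4.8 -50 -24 215 1" --pt "0 0 4.8 -50 -24 215 1" --pt "0 0 4.8 -50 -24 215 1" --pt "0 0 4.8 -50 -24 215 -1" --pt "0 0 4.8 -50 -24 215 -1" --pt "0 0 4.8 -50 -24 215 -1" --pt "0 0 4.8 -50 -24 215 -1" --pt "0 0 4.8 -50 -24 215 -1" --pt "0 0 4.8 -50 -24 215 -1" --pt "0 0 4.8 -50 -24 215 -1" --pt "0 0 4.8 -50 -24 215 -1" --force 25

```text
time_s: 4.2
ee_pos: [436.2, 16.7, 14.9]
ee_rot: [180.0, 0.0, 9.2]
force: [-0.9, -0.1, -0.0]
gripper_width: 39.3
gripper_force: 25.0
```

```bash
python3 -c "
from h import *
go((436.5,15.3,130,9),(420,270,160,11))"
```

```text
row [0.01 0.   0.16] [   0.     1.5 -115.1]
row [ 0.01  0.   -1.84] [  24.3 -252.6 -145.1]
t 4.2 [436.2  16.7  14.9] [179.99   0.     9.16] [-0.9 -0.1 -0. ] 39.344628024150914 25.000028014183044
```

Request:
carry_out --pt "0 0 0 0 0 -20 -1" --pt "0 0 0 0 0 -60 -1" --pt "0 0 0 0 0 -105 -1" --pt "0 0 -2 24 -253 -145 -1" --pt "0 0 -2 24 -253 -145 -1" --pt "0 0 -2 24 -253 -145 -1" --pt "0 0 -2 24 -253 -145 -1" --pt "0 0 -2 24 -253 -145 -1" --pt "0 0 -2 24 -253 -145 -1" --pt "0 0 -2 24 -253 -145 -1" --pt "0 0 -2 24 -253 -145 -1" --pt "0 0 -2 24 -253 -145 -1"

```text
time_s: 5.4
ee_pos: [419.4, 268.7, 159.4]
ee_rot: [179.9, 0.1, 11.0]
force: [0.4, 0.2, -0.9]
gripper_width: 39.9
gripper_force: 25.0
```

```bash
python3 -c "
from h import *
im,c,s=snap('wrist','w3'); pockets(im,c); carts(im,c)
go()"
```

```text
95 [258. 303.] [264.4 241.9 116.   43.8 -78.9]
110 [261. 306.] [264.4 241.9 115.8  43.8 -78.9]
110 [297. 133.] [477.9 240.5  89.7  53.   11.1]
110 [215. 133.] [460.5 325.9  90.8  52.7  11.1]
blue [260. 299.] [282.4 242.   76.4  31.1 -78.9]
blue [260. 217.] [382.9 261.8 101.6  79.8  11.1]
blue [502.  91.] [557.1  58.7  77.   19.3  25.3]
t 5.45 [419.6 268.8 159.6] [1.7996e+02 6.0000e-02 1.1030e+01] [-0.4  0.1 -1. ] 39.76861811963073 24.999781250953674
```

View pics/w3.png

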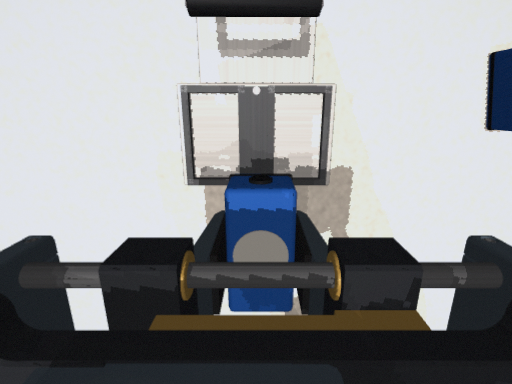

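The dock pockets are centred at pixels (297,133) and (215,133), the yoke bar is at the top, and the cartridge is held straight. The bright pocket regions fit the floor plane at z=12.

```bash
python3 -c "
from h import *
s=state();c=cam('wrist',s);q=cast(c,[(260,188),(260,176)],184.6)-s['ee_pos'];print(R.from_euler('xyz',s['ee_rot'],degrees=True).inv().apply(q))
im=cv2.imread('pics/w3.png')[:,:,::-1]
for k in comps(im.max(2)<110,400):
    q=rect(cast(c,k,12))
    if 80<q[2]<100: print(q)
go((460,326.9,80,11.1),(460,326.9,27.5,11.1))"
```

```text
[[ 40.04786765  -0.34412466 -25.07613568]
 [ 46.60637335  -0.34972332 -25.08281259]]
[477.4 239.1  92.7  54.8  11.1]
[459.5 327.4  93.8  54.5  11.1]
[562.1  39.4  85.   26.5  25.3]
row [ 0.04  0.06 -0.07] [ 50.8 -49.4  79.5]
row [ 0.04  0.06 -0.07] [ 50.9 -49.4 132. ]
t 5.45 [419.6 268.8 159.6] [1.7996e+02 6.0000e-02 1.1030e+01] [-0.4  0.1 -1. ] 39.76861811963073 24.999781250953674
```

Request:
carry_out --pt "0 0 0 51 -49.5 40 -1" --pt "0 0 0 51 -49.5 80 -1" --pt "0 0 0 51 -49.5 80 -1" --pt "0 0 0 51 -49.5 95 -1" --pt "0 0 0 51 -49.5 110 -1" --pt "0 0 0 51 -49.5 122 -1" --pt "0 0 0 51 -49.5 128 -1" --pt "0 0 0 51 -49.5 131 -1" --pt "0 0 0 51 -49.5 131 -1" --pt "0 0 0 51 -49.5 131 -1"

```text
time_s: 6.45
ee_pos: [460.6, 329.0, 29.6]
ee_rot: [-180.0, -0.1, 11.1]
force: [0.1, 0.5, -0.3]
gripper_width: 40.0
gripper_force: 25.0
```

```bash
python3 -c "
from h import *
go((460,326.9,27,11.1))"
```

```text
row [-0.02 -0.07  0.04] [-1.   1.9  2.6]
t 6.45 [460.6 329.   29.6] [-1.7998e+02 -7.0000e-02  1.1140e+01] [ 0.1  0.5 -0.3] 39.996963768895384 24.999754428863525
```

Request:
carry_out --pt "0 0 0 -1 2 1.5 -1" --pt "0 0 0 -1 2 2.6 -1" --pt "0 0 0 -1 2 2.8 -1" --pt "0 0 0 -1 2 2.8 -1" --pt "0 0 0 -1 2 2.8 -1" --pt "0 0 0 -1 2 2.8 0.4" --pt "0 0 0 -1 2 2.8 0.4" --pt "0 0 0 -1 2 2.8 0.4" --pt "0 0 0 -1 2 2.8 0.4" --pt "0 0 0 -1 2 -10 0.4" --pt "0 0 0 -1 2 -40 0.4" --pt "0 0 0 -1 2 -80 0.4" --pt "0 0 0 -1 2 -110 0.4" --pt "0 0 0 -1 2 -110 0.4" --pt "0 0 0 -1 2 -110 0.4"

```text
time_s: 7.95
ee_pos: [459.8, 326.8, 140.2]
ee_rot: [-180.0, -0.1, 11.2]
force: [-0.7, -0.4, -0.3]
gripper_width: 64.1
gripper_force: 0.0
```

```bash
python3 -c "
from h import *
im,c,s=snap('top','t1')
h=cv2.cvtColor(im,cv2.COLOR_RGB2HSV)
go((570.5,24.5,110,21.4),(570.5,24.5,15,21.4))"
```

```text
row [ 1.000e-02  3.000e-02 -1.025e+01] [ 50.9 317.7  29. ]
row [ 1.000e-02  3.000e-02 -1.025e+01] [ 50.9 317.6 124. ]
t 8.0 [459.2 326.4 138.9] [1.7998e+02 2.0000e-02 1.1150e+01] [ 0.4 -0.2  0. ] 64.26021238022786 0.0
```

Request:
carry_out --pt "0 0 -10.2 51 318 0 1" --pt "0 0 -10.2 51 318 0 1" --pt "0 0 -10.2 51 318 0 1" --pt "0 0 -10.2 51 318 0 1" --pt "0 0 -10.2 51 318 0 1" --pt "0 0 -10.2 51 318 0 1" --pt "0 0 -10.2 51 318 10 1" --pt "0 0 -10.2 51 318 30 1" --pt "0 0 -10.2 51 318 30 1"

```text
time_s: 8.9
ee_pos: [568.3, 23.4, 105.1]
ee_rot: [-179.8, 0.5, 21.2]
force: [-1.0, -0.1, -0.7]
gripper_width: 91.2
gripper_force: 0.0
```

```bash
python3 -c "
from h import *
im,c,s=snap('wrist','w4');carts(im,c)
go((570.5,24.5,15,21.4))"
```

```text
blue [260. 195.] [573.2  26.   81.6  38.4  21.4]
blue [260. 201.] [569.8  24.8  33.8  33.1 -21.3]
blue [341.  99.] [670.   -4.   78.9  44.1  14. ]
blue [345. 101.] [671.   -7.5  66.1  12.4  14.1]
row [-0.12  0.32 -0.1 ] [ 1.9  0.4 91.6]
t 8.95 [569.2  24.2 106.6] [-179.88    0.32   21.3 ] [-0.6  0.5  0.6] 91.08692274346757 0.0
```

Request:
carry_out --pt "0 0 0 1 0 30 1" --pt "0 0 0 1 0 60 1" --pt "0 0 0 1 0 80 1" --pt "0 0 0 1 0 88 1" --pt "0 0 0 1 0 91 1" --pt "0 0 0 1 0 91.5 1" --pt "0 0 0 1 0 91.5 1" --pt "0 0 0 1 0 91.5 -1" --pt "0 0 0 1 0 91.5 -1" --pt "0 0 0 1 0 91.5 -1" --pt "0 0 0 1 0 91.5 -1" --pt "0 0 0 1 0 91.5 -1" --pt "0 0 0 1 0 91.5 -1" --pt "0 0 0 1 0 91.5 -1" --force 25

```text
time_s: 10.35
ee_pos: [572.0, 24.9, 17.4]
ee_rot: [-180.0, 0.0, 21.3]
force: [-0.6, 0.6, 1.0]
gripper_width: 39.9
gripper_force: 25.0
```

```bash
python3 -c "
from h import *
go((570.5,24.5,110,21.4),(477.4,238.7,130,11.1),(477.4,238.7,60,11.1))"
```

```text
row [-0.    0.01 -0.06] [ -1.5  -0.2 -92.6]
row [-0.000e+00  1.000e-02  1.024e+01] [ -10.3 -233.6 -112.6]
row [-0.000e+00  1.000e-02  1.024e+01] [ -10.3 -233.6  -42.6]
t 10.35 [572.   24.9  17.4] [-1.800e+02  1.000e-02  2.134e+01] [-0.6  0.6  1. ] 39.92988127930171 25.000115633010864
```

Request:
carry_out --pt "0 0 0 0 0 -20 -1" --pt "0 0 0 0 0 -60 -1" --pt "0 0 0 0 0 -105 -1" --pt "0 0 10.2 -9 -234 -115 -1" --pt "0 0 10.2 -9 -234 -115 -1" --pt "0 0 10.2 -9 -234 -115 -1" --pt "0 0 10.2 -9 -234 -115 -1" --pt "0 0 10.2 -9 -234 -115 -1" --pt "0 0 10.2 -9 -234 -90 -1" --pt "0 0 10.2 -9 -234 -60 -1" --pt "0 0 10.2 -9 -234 -60 -1" --pt "0 0 10.2 -9 -234 -60 -1"

```text
time_s: 11.55
ee_pos: [478.3, 239.4, 77.3]
ee_rot: [180.0, 0.1, 11.1]
force: [0.6, -0.2, -0.8]
gripper_width: 39.7
gripper_force: 25.0
```

```bash
python3 -c "
from h import *
im,c,s=snap('wrist','w5')
h=cv2.cvtColor(im,cv2.COLOR_RGB2HSV);print([(i,*h[i,262]) for i in range(166,200,2)])
Ro=R.from_euler('xyz',s['ee_rot'],degrees=True).inv()
print(Ro.apply(cast(c,[(260,i) for i in (176,180,184,188,192)],s['ee_pos'][2]+22.6)-s['ee_pos'])[:,0])
go((478.9,239,31,11.1))"
```

```text
[(166, np.uint8(16), np.uint8(18), np.uint8(217)), (168, np.uint8(11), np.uint8(15), np.uint8(132)), (170, np.uint8(10), np.uint8(18), np.uint8(131)), (172, np.uint8(11), np.uint8(16), np.uint8(128)), (174, np.uint8(13), np.uint8(17), np.uint8(134)), (176, np.uint8(150), np.uint8(28), np.uint8(27)), (178, np.uint8(90), np.uint8(23), np.uint8(11)), (180, np.uint8(75), np.uint8(26), np.uint8(20)), (182, np.uint8(70), np.uint8(36), np.uint8(21)), (184, np.uint8(130), np.uint8(24), np.uint8(32)), (186, np.uint8(110), np.uint8(176), np.uint8(81)), (188, np.uint8(109), np.uint8(208), np.uint8(92)), (190, np.uint8(109), np.uint8(204), np.uint8(130)), (192, np.uint8(109), np.uint8(202), np.uint8(168)), (194, np.uint8(109), np.uint8(194), np.uint8(185)), (196, np.uint8(109), np.uint8(191), np.uint8(196)), (198, np.uint8(108), np.uint8(190), np.uint8(197))]
[46.03481988 43.83035447 41.6075246  39.36610628 37.10587186]
row [-0.01 -0.06  0.03] [-0.4  0.6 47.2]
t 11.6 [479.2 239.6  78.2] [-1.7999e+02 -6.0000e-02  1.1130e+01] [-0.7  0.2 -1. ] 39.88997604766275 24.999755322933197
```

View pics/w5.png

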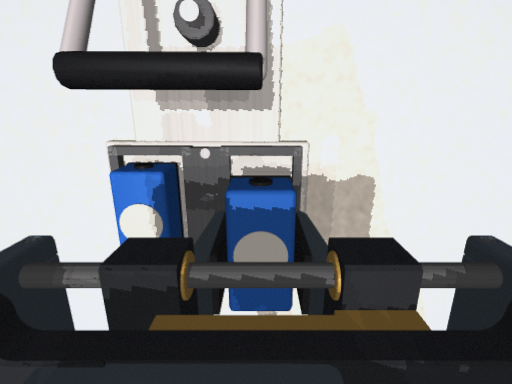

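Cartridge a sits in the left pocket with its tag at (140,222). The held cartridge is straight, its front edge at row 190, so it lies about 1.5 mm behind the TCP. That is already allowed for. Setting it down.

Request:
carry_out --pt "0 0 0 -0.4 0.6 15 -1" --pt "0 0 0 -0.4 0.6 30 -1" --pt "0 0 0 -0.4 0.6 40 -1" --pt "0 0 0 -0.4 0.6 45 -1" --pt "0 0 0 -0.4 0.6 47 -1" --pt "0 0 0 -0.4 0.6 47 -1" --pt "0 0 0 -0.4 0.6 47 -1"

```text
time_s: 12.3
ee_pos: [478.7, 239.1, 31.0]
ee_rot: [-180.0, -0.1, 11.1]
force: [0.1, 0.5, -1.7]
gripper_width: 40.1
gripper_force: 25.0
```

```bash
python3 -c "
from h import *
go((478.9,239,29.2,11.1))"
```

```text
row [-0.01 -0.07  0.04] [0.2 0.1 1.8]
t 12.3 [478.7 239.1  31. ] [-1.7999e+02 -7.0000e-02  1.1140e+01] [ 0.1  0.5 -1.7] 40.080264877146405 24.999801814556122
```

Request:
carry_out --pt "0 0 0 0 0 1 -1" --pt "0 0 0 0 0 1.8 -1" --pt "0 0 0 0 0 1.8 -1" --pt "0 0 0 0 0 1.8 -1" --pt "0 0 0 0 0 1.8 0.4" --pt "0 0 0 0 0 1.8 0.4" --pt "0 0 0 0 0 1.8 0.4" --pt "0 0 0 0 0 1.8 0.4" --pt "0 0 0 0 0 -10 0.4" --pt "0 0 0 0 0 -40 0.4" --pt "0 0 0 0 0 -80 0.4" --pt "0 0 0 0 0 -110 0.4" --pt "0 0 0 0 0 -110 0.4"

```text
time_s: 13.6
ee_pos: [481.1, 240.3, 145.8]
ee_rot: [-179.9, -0.6, 11.2]
force: [0.2, 0.2, 0.9]
gripper_width: 63.6
gripper_force: 0.0
```

```bash
python3 -c "
from h import *
go((671,-8,110,14.1),(671,-8,15,14.1))"
```

```text
row [-0.13 -0.6  -2.95] [137.9 280.4  36.5]
row [-0.13 -0.6  -2.95] [136.9 280.7 131.5]
t 13.6 [481.1 240.3 145.8] [-179.85   -0.6    11.15] [0.2 0.2 0.9] 63.58271004257004 0.0
```

Request:
carry_out --pt "0 0 -2.9 138 280 0 1" --pt "0 0 -2.9 138 280 0 1" --pt "0 0 -2.9 138 280 0 1" --pt "0 0 -2.9 138 280 0 1" --pt "0 0 -2.9 138 280 0 1" --pt "0 0 -2.9 138 280 10 1" --pt "0 0 -2.9 138 280 30 1" --pt "0 0 -2.9 138 280 30 1" --pt "0 0 -2.9 138 280 30 1" --pt "0 0 -2.9 138 280 30 1"

```text
time_s: 14.6
ee_pos: [667.4, -8.0, 111.3]
ee_rot: [-180.0, -0.0, 14.1]
force: [-0.3, 0.8, -0.0]
gripper_width: 90.8
gripper_force: 0.0
```

```bash
python3 -c "
from h import *
im,c,s=snap('wrist','w6');carts(im,c)
go((671,-8,15,14.1))"
```

```text
blue [261. 192.] [674.4  -6.8  81.1  38.6  14.1]
blue [261. 197.] [670.9  -7.7  65.9  12.5  13.8]
row [ 0.01 -0.07  0.04] [ 3.2  0.9 96.6]
t 14.65 [667.6  -7.9 111.6] [ 1.7999e+02 -7.0000e-02  1.4140e+01] [-0.1 -0.7  0.3] 90.95971179428025 0.0
```

Request:
carry_out --pt "0 0 0 3 1 30 1" --pt "0 0 0 3 1 60 1" --pt "0 0 0 3 1 82 1" --pt "0 0 0 3 1 92 1" --pt "0 0 0 3 1 96 1" --pt "0 0 0 3 1 96.5 1" --pt "0 0 0 3 1 96.5 1" --pt "0 0 0 3 1 96.5 -1" --pt "0 0 0 3 1 96.5 -1" --pt "0 0 0 3 1 96.5 -1" --pt "0 0 0 3 1 96.5 -1" --pt "0 0 0 3 1 96.5 -1" --pt "0 0 0 3 1 96.5 -1" --pt "0 0 0 3 1 96.5 -1" --force 25

```text
time_s: 16.05
ee_pos: [670.8, -9.3, 13.9]
ee_rot: [-180.0, 0.0, 14.0]
force: [-0.9, 0.9, 0.2]
gripper_width: 40.0
gripper_force: 25.0
```

```bash
python3 -c "
from h import *
go((671,-8,110,14.1),(496.8,-253.2,80,-18.1))"
```

```text
row [-0.01  0.01 -0.06] [  0.5  -1.2 -96.1]
row [-1.000e-02  1.000e-02  3.214e+01] [-228.   194.4  -66.1]
t 16.05 [670.8  -9.3  13.9] [-1.7999e+02  1.0000e-02  1.4040e+01] [-0.9  0.9  0.2] 39.98203300357082 25.000077188014984
```

Request:
carry_out --pt "0 0 0 0 0 -20 -1" --pt "0 0 0 0 0 -60 -1" --pt "0 0 0 0 0 -90 -1" --pt "0 0 32 -228 194 -100 -1" --pt "0 0 32 -228 194 -100 -1" --pt "0 0 32 -228 194 -100 -1" --pt "0 0 32 -228 194 -100 -1" --pt "0 0 32 -228 194 -100 -1" --pt "0 0 32 -228 194 -100 -1" --pt "0 0 32 -228 194 -66 -1" --pt "0 0 32 -228 194 -66 -1" --pt "0 0 32 -228 194 -66 -1" --pt "0 0 32 -228 194 -66 -1"

```text
time_s: 17.35
ee_pos: [498.0, -252.5, 80.9]
ee_rot: [180.0, -0.1, -17.9]
force: [1.1, -0.5, -0.9]
gripper_width: 40.0
gripper_force: 25.0
```

```bash
python3 -c "
from h import *
im,c,s=snap('wrist','w7')
go((496.8,-253.2,28,-18.1))"
```

```text
row [ 0.02 -0.12  0.25] [-1.2  1.1 53. ]
t 17.4 [ 498.2 -252.5   81. ] [ 1.7998e+02 -1.2000e-01 -1.7850e+01] [-0.6  0.7 -1.4] 39.512598242258406 24.99991089105606
```

View pics/w7.png

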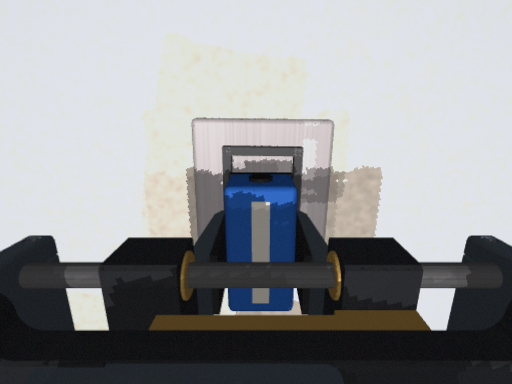

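The bar-tag cartridge is over the reject pocket. The rim runs over columns 223–302 with its centre at 263, and the cartridge is at 260, which matches the computed correction.

Request:
carry_out --pt "0 0 0.2 -1.2 1.1 15 -1" --pt "0 0 0.2 -1.2 1.1 30 -1" --pt "0 0 0.2 -1.2 1.1 42 -1" --pt "0 0 0.2 -1.2 1.1 50 -1" --pt "0 0 0.2 -1.2 1.1 53 -1" --pt "0 0 0.2 -1.2 1.1 53 -1" --pt "0 0 0.2 -1.2 1.1 53 -1"

```text
time_s: 18.1
ee_pos: [495.8, -253.8, 27.4]
ee_rot: [180.0, -0.1, -18.1]
force: [-1.0, 0.3, -1.9]
gripper_width: 39.7
gripper_force: 25.0
```

```bash
python3 -c "
from h import *
go((496.8,-253.2,25.8,-18.1))"
```

```text
row [ 0.01 -0.06 -0.05] [ 0.8 -0.9  1.6]
t 18.1 [ 495.8 -253.8   27.4] [ 1.7999e+02 -6.0000e-02 -1.8150e+01] [-1.   0.3 -1.9] 39.69978306299858 24.999732077121735
```

Request:
carry_out --pt "0 0 0 0.8 -0.6 1 -1" --pt "0 0 0 0.8 -0.6 1.7 -1" --pt "0 0 0 0.8 -0.6 1.7 -1" --pt "0 0 0 0.8 -0.6 1.7 -1" --pt "0 0 0 0.8 -0.6 1.7 0.4" --pt "0 0 0 0.8 -0.6 1.7 0.4" --pt "0 0 0 0.8 -0.6 1.7 0.4" --pt "0 0 0 0.8 -0.6 1.7 0.4" --pt "0 0 0 0.8 -0.6 -10 0.4" --pt "0 0 0 0.8 -0.6 -40 0.4" --pt "0 0 0 0.8 -0.6 -80 0.4" --pt "0 0 0 0.8 -0.6 -120 0.4" --pt "0 0 0 -40 -0.6 -170 0.4" --pt "0 0 0 -60 -0.6 -170 0.4" --pt "0 0 0 -60 -0.6 -170 0.4"

```text
time_s: 19.6
ee_pos: [436.7, -233.8, 200.4]
ee_rot: [179.9, -0.2, -18.2]
force: [0.8, -0.8, 0.6]
gripper_width: 63.5
gripper_force: 0.0
```

```bash
python3 -c "
from h import *
im,c,s=snap('wrist','w8');carts(im,c); pockets(im,c)
im,c,s=snap('top','t2')
hsv=cv2.cvtColor(im,cv2.COLOR_RGB2HSV)
im=im.astype(int)
for k in comps(im[...,2]>im[...,0]+50,60): print(k.mean(0).round(),rect(cast(c,k,52)))
"
```

```text
blue [260. 123.] [ 497.5 -253.4   82.    40.2  -18.1]
blue [260. 124.] [ 496.9 -253.    68.9   13.7  -18.5]
95 [260. 124.] [ 494.4 -252.1  104.4   65.1  -18.1]
95 [260. 124.] [ 496.1 -252.5   90.3   53.6  -18.4]
110 [260. 124.] [ 496.7 -252.6   89.    53.2  -18.3]
[132. 237.] [460.2 323.8  78.2  38.7  10.8]
[157. 231.] [478.  236.9  78.2  38.6  11.4]
```

All three are within about 1.5 mm of their pocket centres. Next is the lever, which I'll push down from above with shut fingers, following the arc.

```bash
python3 -c "
from h import *
go((563,301.2,190,11.1))"
```

```text
row [  0.06  -0.13 -29.27] [ -48.8 -547.8    7.7]
t 19.7 [ 438.5 -234.4  198. ] [ 1.7997e+02 -1.4000e-01 -1.8170e+01] [ 0.3 -0.2  0.7] 63.629501311094614 0.0
```

Request:
carry_out --pt "0 0 -29.2 -49 -548 8 -1" --pt "0 0 -29.2 -49 -548 8 -1" --pt "0 0 -29.2 -49 -548 8 -1" --pt "0 0 -29.2 -49 -548 8 -1" --pt "0 0 -29.2 -49 -548 8 -1" --pt "0 0 -29.2 -49 -548 8 -1" --pt "0 0 -29.2 -49 -548 8 -1" --pt "0 0 -29.2 -49 -548 8 -1" --pt "0 0 -29.2 -49 -548 8 -1" --pt "0 0 -29.2 -49 -548 8 -1" --pt "0 0 -29.2 -49 -548 8 -1" --pt "0 0 -29.2 -49 -548 8 -1" --pt "0 0 -29.2 -49 -548 8 -1" --pt "0 0 -29.2 -49 -548 8 -1" --pt "0 0 -29.2 -49 -548 8 -1"

```text
time_s: 21.2
ee_pos: [562.7, 300.2, 188.8]
ee_rot: [180.0, 0.0, 11.0]
force: [-0.5, 0.3, 0.5]
gripper_width: 0.7
gripper_force: 0.0
```

```bash
python3 -c "
from h import *
im,c,s=snap('wrist','w9')
T=[(98,125),(97,116),(93,103),(89,88),(86,74),(85,64),(85,60.5)]
a=np.radians(11.1)
go((563,301.2,190,11.1),*[(468.7+x*np.cos(a),282.7+x*np.sin(a),z,11.1) for x,z in T])"
```

```text
row [ 0.02  0.01 -0.15] [ 0.5 -0.9 -0.9]
row [ 0.02  0.01 -0.15] [ 2.4 -0.9 64.1]
row [ 0.02  0.01 -0.15] [ 1.4 -0.9 73.1]
row [ 0.02  0.01 -0.15] [-2.6 -0.9 86.1]
row [ 0.02  0.01 -0.15] [ -6.6  -0.9 101.1]
row [ 0.02  0.01 -0.15] [ -9.6  -0.9 115.1]
row [ 0.02  0.01 -0.15] [-10.6  -0.9 125.1]
row [ 0.02  0.01 -0.15] [-10.6  -0.9 128.6]
t 21.25 [562.7 300.2 189.1] [1.7998e+02 1.0000e-02 1.0950e+01] [ 0.1 -0.6  1.2] 0.018775415607887307 0.0
```

View pics/w9.png

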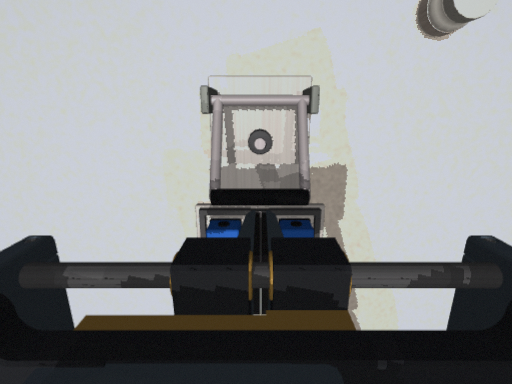

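The bar is at (260,197), about 3 mm ahead of the TCP as expected, and it lies between the arms with nothing in the way. Pushing down along the arc.

Request:
carry_out --pt "0 0 0 2 -1 35 -1" --pt "0 0 0 2 -1 55 -1" --pt "0 0 0 2 -1 64 -1" --pt "0 0 0 2 -1 69 -1" --pt "0 0 0 1 -1 73 -1" --pt "0 0 0 0 -1 77 -1" --pt "0 0 0 -1 -1 81 -1" --pt "0 0 0 -2.6 -1 86 -1" --pt "0 0 0 -4 -1 91 -1" --pt "0 0 0 -5.5 -1 96 -1" --pt "0 0 0 -6.6 -1 101 -1" --pt "0 0 0 -7.7 -1 106 -1" --pt "0 0 0 -8.8 -1 111 -1" --pt "0 0 0 -9.6 -1 115 -1" --pt "0 0 0 -10.2 -1 120 -1" --pt "0 0 0 -10.6 -1 124 -1" --pt "0 0 0 -10.6 -1 127 -1" --pt "0 0 0 -10.6 -1 127 -1"

```text
time_s: 23.05
ee_pos: [550.2, 300.2, 63.5]
ee_rot: [180.0, 0.2, 11.0]
force: [-6.2, -2.1, 7.7]
gripper_width: 0.7
gripper_force: 4.0
```

```bash
python3 -c "
from h import *
a=np.radians(11.1)
go((468.7+85*np.cos(a),282.7+85*np.sin(a),60.5,11.1))"
```

```text
row [ 0.01  0.18 -0.07] [1.7 1.5 3. ]
t 23.05 [550.2 300.2  63.5] [179.99   0.18  11.03] [-6.2 -2.1  7.7] 0.6966778113113109 4.042524844408035
```

Request:
carry_out --pt "0 0 0 1 0 1.5 -1" --pt "0 0 0 1 0 3 -1" --pt "0 0 0 1 0 4 -1" --pt "0 0 0 1 0 4 -1" --pt "0 0 0 1 0 4 -1"

```text
time_s: 23.55
ee_pos: [551.4, 300.5, 60.3]
ee_rot: [-180.0, 0.1, 11.0]
force: [-6.5, -2.3, 10.3]
gripper_width: 0.4
gripper_force: 5.2
```

```bash
python3 -c "
from h import *
a=np.radians(11.1)
T=[(85,74),(87,88),(92,103),(96,116),(97,125)]
go(*[(468.7+x*np.cos(a),282.7+x*np.sin(a),z,11.1) for x,z in T])"
```

```text
row [-0.01  0.14 -0.07] [  0.4   1.6 -13.7]
row [-0.01  0.14 -0.07] [  2.4   1.6 -27.7]
row [-0.01  0.14 -0.07] [  7.3   1.5 -42.7]
row [-0.01  0.14 -0.07] [ 11.3   1.5 -55.7]
row [-0.01  0.14 -0.07] [ 12.3   1.5 -64.7]
t 23.55 [551.4 300.5  60.3] [-1.7999e+02  1.4000e-01  1.1030e+01] [-6.5 -2.3 10.3] 0.3546449958579859 5.163696371018887
```

At the stop. Now I'll ease it up at about 30 mm/s.

Request:
carry_out --pt "0 0 0 0 0 -2 -1" --pt "0 0 0 0 0 -5 -1" --pt "0 0 0 0 0 -8 -1" --pt "0 0 0 0 0 -11 -1" --pt "0 0 0 0.5 0 -14 -1" --pt "0 0 0 1 0 -17 -1" --pt "0 0 0 1.5 0 -20 -1" --pt "0 0 0 2 0 -23 -1" --pt "0 0 0 2.5 0 -26 -1" --pt "0 0 0 3 0 -29 -1" --pt "0 0 0 4 0 -32 -1" --pt "0 0 0 5 0 -35 -1" --pt "0 0 0 6 0 -38 -1" --pt "0 0 0 7 0 -41 -1" --pt "0 0 0 8 0 -44 -1" --pt "0 0 0 9 0 -47 -1" --pt "0 0 0 10 0 -50 -1" --pt "0 0 0 10.5 0 -53 -1" --pt "0 0 0 11 0 -55 -1" --pt "0 0 0 11 0 -57 -1"

```text
time_s: 25.55
ee_pos: [564.8, 303.2, 115.0]
ee_rot: [-180.0, -0.1, 11.0]
force: [0.4, 0.8, 0.8]
gripper_width: 0.3
gripper_force: 0.4
```

Request:
carry_out --pt "0 0 0 0 0 -2 -1" --pt "0 0 0 0 0 -4 -1" --pt "0 0 0 0 0 -6 -1" --pt "0 0 0 0 0 -10 -1" --pt "0 0 0 0 0 -25 -1" --pt "0 0 0 -30 0 -60 -1" --pt "0 0 0 -80 0 -100 -1" --pt "0 0 0 -120 0 -110 -1" --pt "0 0 0 -140 0 -110 -1" --pt "0 0 0 -140 0 -110 -1" --pt "0 0 0 -140 0 -110 -1"

```text
time_s: 26.65
ee_pos: [426.7, 276.2, 225.4]
ee_rot: [-180.0, -0.1, 11.1]
force: [-0.2, 0.5, -0.2]
gripper_width: 0.4
gripper_force: 0.0
```

```bash
python3 -c "
from h import *
im,c,s=snap('wrist','w10');carts(im,cam('wrist',s))
h=cv2.cvtColor(im,cv2.COLOR_RGB2HSV);blue=((h[...,0]>100)&(h[...,0]<130)&(h[...,1]>120))
for k in comps(blue,200): print(rect(cast(c,k,52)))
go()"
```

```text
blue [298. 141.] [475.7 238.4  81.6  42.9  11.3]
blue [299. 143.] [475.3 236.7  35.4  35.  -33.1]
blue [225. 141.] [458.3 327.   81.5  43.3  11.1]
blue [225. 143.] [457.4 328.   35.8  34.6 -34.6]
[476.7 240.2  78.8  41.5  11.3]
[476.3 238.6  34.2  33.8 -33.1]
[459.9 325.8  78.8  41.8  11.1]
[459.  326.8  34.6  33.4 -34.6]
t 26.7 [427.2 276.3 224.9] [-1.800e+02 -5.000e-02  1.105e+01] [-0.  -0.6  0.6] 0.45614701219446885 0.0
```

View pics/w10.png

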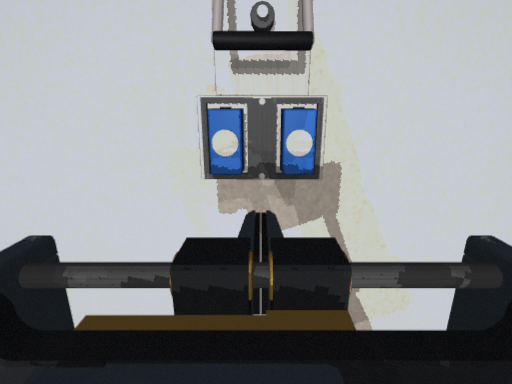

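Both round-tag cartridges are centred in the dock pockets, with tags at (225,143) and (299,143). The lever bar is back up at (262,40). Handing in.

```bash
python3 -c "
from workcell import workorder
print(workorder.job_done())"
```

```text
the job is handed in; nothing more can be done
None
```

I handed the job in at 26.7 s: both round-tag cartridges are in the dock pockets, the bar-tag one is in the reject tray, and the lever was taken to its stop and eased back to rest; no verdict was returned.

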